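# Hook the tool bracket into the slotted bench post and lock it

## Robot

A 6-joint arm with a two-finger parallel gripper is mounted at the origin on a cart in front of the work surface, level with it; the furniture and walls round the work are solid. World frame = base frame: x ahead of the robot, y to its left, z up, the work surface at z = 0. Lengths are in m, angles in degrees, forces in N, time in s.
With the tool pointing down it reaches from about 0.3 to 0.775 m from the base axis. Payload 14.6 kg.
Tool frame: the origin (TCP) lies on the centre line of the jaws, within the pads' length; the fingertips stand 22 mm ahead of it and the grasp point (between the pads) lies 3 mm ahead of it (ctrl.finger_overhang is the distance from the TCP to the fingertips, in m); z points along the fingers, y is the line along which they close (so a half turn about z gives the same grasp; the last joint's range is limited). The gripper opens to 85 mm and grips with 20 to 120 N. Pads are 22 mm wide; open, the fingers measure 114 mm over their backs; the gripper's body (76 mm by 85 mm) begins 54 mm behind the grasp point. The pads swing forward as they close: fully open they stand 13 mm farther back than shut.
Start: joints at [-75.55, 17.183, 87.147, -0, 75.671, -3.816], TCP at [0.172, -0.522, 0.253] pointing down, gripper open.
Joint ranges: [-173.82, 173.82], [-45.26, 126.66], [13.44, 144.39], [-59.66, 239.66], [0, 175.72], [-146.38, 146.38]. Speed limits (degrees/s): [127.2, 127.2, 147.25, 180, 180, 180].

## Interface

Orientations are given as a 3x3 rotation matrix whose columns are the frame's x, y, z axes.
In Python, from station import monitor, viewer, hand_in, ctrl gives the robot as it stands.
- The arm moves only by the shell command python3 -m creep 'ROWS' [FORCE]. ROWS is JSON, a list of rows, each a list of 7 numbers: the shift along the tool's x, y, z in cm, then the turn, a rotation vector about the tool's x, y, z in rad, then the opening, from 0 (shut) to 1 (fully open). In form: [[dx, dy, dz, ax, ay, az, grip], ...]. A call has 1 to 20 rows; each row is the pose to reach, as a shift and turn from the pose commanded when the call began, along the tool's axes at that moment; what a row does not reach only later rows make up. A row lasts 1/10 s, in which the tool goes at most 50 mm and 8.59 degrees, less where a joint would pass 70% of its speed; a pose out of reach is approached as far as the arm can. A call with a gripper value outside its range is refused whole. The fingers move at their own pace and stop on an object; FORCE is the grip in N (left out, the last holds). Time passes only in rows, so rows that repeat a pose let the fingers close. It gives the time, the measured TCP pose, the force, the opening and the grip force at its end, in the units of the state.
- monitor.state(): the state, without advancing time (a new reading comes with each control period).
- viewer.read_camera(name): name is "side" or "top" or "wrist"; returns a dict with "pixels" (420x560x3 uint8, red, green, blue), "range_z" (420x560 float32, m along the optical axis (not along the pixel's ray), 0 where there is no reading), "fx", "fy", "cx", "cy" (pixels), "cam_to_world" (4x4, takes a point from camera to world coordinates). Camera axes: x right, y down, z forward; pixel columns grow to the right and rows downward; lengths in m; the calibration is good to about 2 mm. A picture is of the moment at which its call begins.
- hand_in(): hands the job in; it is judged then, once.
The state is a dict: "clock": time; "joint_positions": joint angles; "joint_vel": joint speeds; "joint_torque": joint torques, N m; "tcp_pos": TCP position; "ee_rot": TCP orientation; "force": force on the tool from outside, world axes, zero at the start; "moment": the same for the moment, N m; "opening": finger opening in m; "grip_force": force on a finger pad.
Only numpy, scipy, OpenCV 4.12 (cv2) and the standard library are available. Lean on these libraries where they do the work, as an engineer would, in place of code of your own. Each camera call takes 0.05 s, during which the arm holds its last target. There are 200 camera calls.

## Task

Pick up the loose aluminium tool bracket, hook its two rear hooks into the two slots of the bench post, and press it down until the spring catch snaps and it sits fully home, then let go. Feel for the slots with light pressure: do not push or press the bracket hard against the post, and do not disturb the other things on the bench.

Things in the scene. Friction and masses are not known exactly. Their poses are not given: they have to be found in the camera images.
- bracket: Loose plain aluminium tool bracket, 0.2 to 0.35 kg, standing on its ledge. Origin: bottom edge of the back plate, middle of its rear face. z up, +x to the rear (hooks), -x to the ledge's free end. Back plate 36 wide, 88 high, 6 thick. Ledge 64 wide, 6 thick, x -6 to -106, six openings for tools. A 22 wide recess in the plate's rear at z 4 to 16 takes the catch.
- bracket_grip (a point): Where to grip the bracket: in its upright middle rib, 12 thick (y), from x -6 to -78, z 6 to 72 of the bracket. This point: x -48, z 55, over the centre of mass and level with the hooks, so that pushing does not tip it in the fingers; it may hang up to 3 mm low in the grip. Nearer to the back plate the gripper's body may meet the post.
- bracket_hooks (a point): Rear end of the bracket, mid-way between its two hooks (x 12.5, y 0, z 55). Hooks one above the other on y 0, 6 wide, reaching 12.5 behind the back plate: each a neck 7 high (tops at z 84 and 44), then a lip 18 high in all, so it hangs 11 below the neck; 6.5 gap between lip and back plate.
- post: Bench post, fixed: grey steel channel 60 wide, 200 high, on a foot 110x140x10; on its front a bare steel strip 4 thick, 56 wide, 206 high. Origin at bench level, under the channel's middle, in the plane of the strip's front; +x points back into the post, z up. Two slots, one above the other, 8 wide, 26 high, at z 127 to 153 and 167 to 193, hollow 30 behind.
- post_entry (a point): On the strip's front plane at z 105, middle of the post. With the bracket's origin at this height (+-4 mm) and its x axis along the post's, the hooks enter. BUT the strip is screwed on with sideways play: the slots' common middle lies anywhere from y -8 to +8 mm of this point (fixed during a run, not in any reading): feel for it or see it.
- post_seat (a point): 15 mm below post_entry (z 90): the bracket's origin comes here (but sideways where the slots are, up to 8 mm off) once the back plate lies flat on the strip and the hooks' necks rest on the slots' lower edges.
- catch (a joint): Spring catch: dark wedge nose 14 wide in the strip's front, z 95 to 100. Metres: 0 = out (start); the bracket's bottom edge pushes it in (to 0.0035) in the last 10 mm down; it springs back to 0 over the plate's lower edge when home. Spring 3 to 5 N; the bracket needs some 4 to 12 N down to pass it if held level, then the force falls, then rises at the seat.
- tape_measure: bystander: orange tape measure, 64x81x36 (mm); origin at the middle of its underside
- the_cleaver: bystander: dark blue fibre cleaver block, 60x64x43 (mm); origin at the middle of its underside
- screwdriver_b: bystander: screwdriver with yellow handle, 178 long (mm); origin at the middle of its underside
- fibre_stripper: bystander: yellow-handled pliers, 162 long (mm); origin at the middle of its underside
- gland_nut_0: bystander: light grey cable gland, 27 wide (mm); origin at the middle of its underside
Mind the look-alikes: they are no part of the job. What is shaped like the bracket but yellow is not meant.

How it is judged:
By the outcome, as a careful person would: the job done as asked, in the order asked, and still so for the second after the job is handed in, with the robot touching nothing.
It also fails if it takes over 72 s, if anything falls off the work surface, if the arm or the gripper's body presses on something with over 40 N, if the wrist force passes 120 N, or if a joint passes its speed limit or range.

## Working session

There is one attempt and no reset: what is moved stays moved. The work goes in short steps, Python scripts to look and compute and a shell command to move; the robot and the scene stay as the last step left them, time stands still between calls to the robot, and variables do not carry over. Pictures are saved under pics/ and viewed, at most 10 in all, crops included, and the job is handed in when it is done.

```bash
mkdir -p pics; ls; cat > h.py <<'E'
import numpy as np, cv2, json
from station import monitor, viewer, ctrl
def cap(n):
    c=viewer.read_camera(n); return c
def pts(c):
    h,w=c["range_z"].shape; u,v=np.meshgrid(np.arange(w),np.arange(h)); z=c["range_z"]
    P=np.stack([(u-c["cx"])/c["fx"]*z,(v-c["cy"])/c["fy"]*z,z],-1)
    T=np.array(c["cam_to_world"]); return P@T[:3,:3].T+T[:3,3]
E
python3 - <<'E'
from h import *
for n in("side","top"):
    c=cap(n); np.savez(""+n+".npz",px=c["pixels"],W=pts(c))
    print(n,c["fx"],c["cx"],c["cy"],np.round(c["cam_to_world"],3).tolist())
    cv2.imwrite(f"pics/{n}0.png",cv2.resize(c["pixels"][:,:,::-1],(784,588)))
s=monitor.state(); print(s["tcp_pos"],s["ee_rot"],s["force"],s["clock"],ctrl.finger_overhang)
E
```

```text
pics
side 388.5299072272293 281.4305522024268 206.59399236036944 [[-1.0, 0.018, 0.017, 0.467], [-0.004, 0.556, -0.831, 0.708], [-0.025, -0.831, -0.556, 0.583], [0.0, 0.0, 0.0, 1.0]]
top 465.2300898920602 281.7882103702033 206.45628113680138 [[-0.366, -0.791, 0.491, -0.147], [-0.931, 0.314, -0.188, 0.233], [-0.006, -0.525, -0.851, 1.21], [0.0, 0.0, 0.0, 1.0]]
[ 0.17230991 -0.52211975  0.25278256] [[ 9.49623320e-01  3.13393490e-01 -2.63414947e-04]
 [ 3.13393594e-01 -9.49622790e-01  1.00590565e-03]
 [ 6.50994471e-05 -1.03778402e-03 -9.99999459e-01]] [ 0.8171435  -0.36920235 -0.03677306] 0.1 0.022
```

View pics/side0.png

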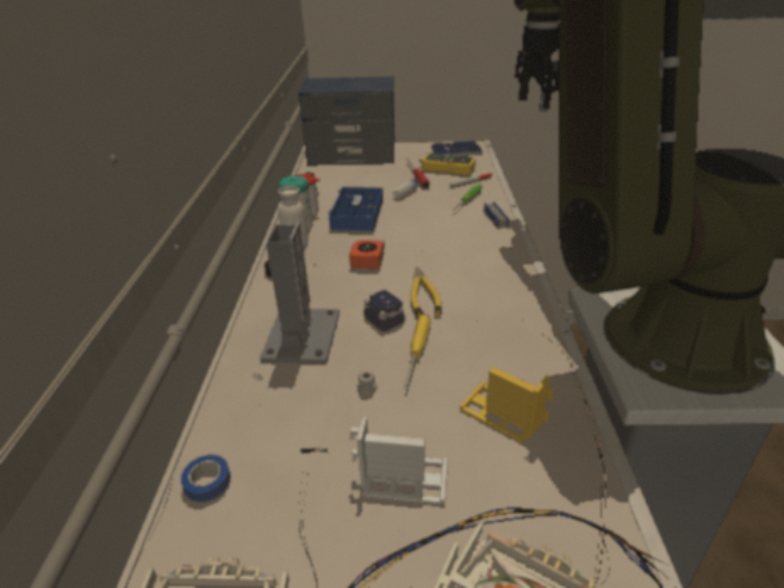

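View pics/top0.png

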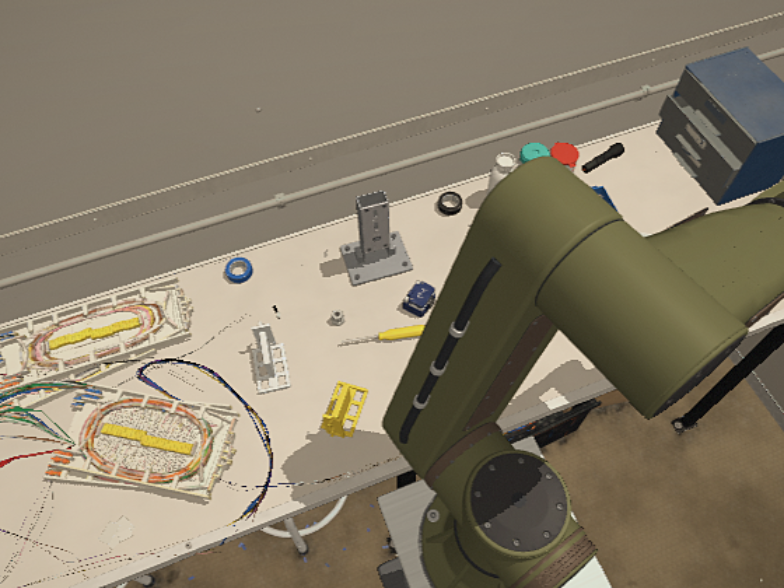

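The side picture (784x588) shows two bracket shapes: a plain aluminium/white one at (395,465), and a yellow one at (512,402). The white one fits because it is plain aluminium; the yellow one is the look-alike. The post is at (295,300). In the top view the bracket is at (268,358), the post at (374,235).

```bash
python3 - <<'E'
from h import *
for n,(r0,r1,c0,c1) in {"side":(285,370,235,330),"top":(220,290,165,215)}.items():
    d=np.load(n+".npz"); W=d["W"][r0:r1,c0:c1].reshape(-1,3)
    W=W[(W[:,2]>0.012)&(W[:,2]<0.12)]
    print(n,len(W),W.min(0).round(3),W.max(0).round(3))
    m=W[(W[:,2]>0.02)&(W[:,2]<.072)] ; xy=m[:,:2].astype(np.float32)
    print(" rect z20-72",cv2.minAreaRect(xy), np.percentile(xy,[2,50,98],axis=0).round(4).tolist())
    t=W[W[:,2]>.074]; print(" top",len(t),np.percentile(t,[2,50,98],axis=0).round(4).tolist() if len(t) else 0)
    t=W[(W[:,2]>.062)&(W[:,2]<.08)]; print(" ribtop",len(t),np.median(t,0), cv2.minAreaRect(t[:,:2].astype(np.float32)))
    l,=[cv2.fitLine(xy,cv2.DIST_HUBER,0,.01,.01).ravel()]; print(" line",l)
# post
for n,(r0,r1,c0,c1) in {"side":(155,262,185,245),"top":(130,205,240,298)}.items():
    d=np.load(n+".npz"); W=d["W"][r0:r1,c0:c1].reshape(-1,3)
    for a,b in ((.03,.1),(.1,.19),(.196,.215),(.004,.014)):
        m=W[(W[:,2]>a)&(W[:,2]<b)]
        if len(m)>5: print("post",n,a,b,len(m),m.min(0).round(3),m.max(0).round(3),cv2.minAreaRect(m[:,:2].astype(np.float32)))
px=np.load("side.npz")["px"]; a=cv2.resize(px[285:370,235:405,::-1],None,fx=4.5,fy=4.5,interpolation=cv2.INTER_CUBIC); cv2.imwrite("pics/crop1.png",a)
E
```

```text
side 1518 [0.418 0.244 0.012] [0.534 0.294 0.091]
 rect z20-72 ((0.48931068181991577, 0.26205164194107056), (0.08948720246553421, 0.03474318981170654), 1.6348154544830322) [[0.4466, 0.2609], [0.4868, 0.2723], [0.5307, 0.2795]]
 top 160 [[0.4544, 0.2459, 0.0743], [0.5199, 0.2631, 0.0846], [0.5332, 0.2796, 0.0905]]
 ribtop 480 [0.48651595 0.26960854 0.07207038] ((0.48947399854660034, 0.2617136240005493), (0.08916451036930084, 0.034376103430986404), 2.0074498653411865)
 line [ 0.9910427  -0.1335454   0.4798159   0.27266684]
top 358 [0.419 0.244 0.012] [0.596 0.306 0.091]
 rect z20-72 ((0.5202484726905823, 0.26626282930374146), (0.1544232815504074, 0.04376520961523056), 8.355220794677734) [[0.4428, 0.2453], [0.4958, 0.2658], [0.5221, 0.2796]]
 top 85 [[0.4494, 0.2457, 0.0741], [0.5164, 0.2649, 0.0816], [0.5298, 0.2792, 0.0905]]
 ribtop 156 [0.49147081 0.2664407  0.07196117] ((0.49118757247924805, 0.2695518136024475), (0.0346280112862587, 0.09212902188301086), 73.19471740722656)
 line [ 0.97722495 -0.21220596  0.49594438  0.2598877 ]
post side 0.03 0.1 772 [ 0.604 -0.429  0.03 ] [0.781 0.
[... 645 characters left out ...]
)
post top 0.03 0.1 814 [ 0.515 -0.18   0.03 ] [0.786 0.02  0.1  ] ((0.6842100620269775, -0.039884790778160095), (0.18336455523967743, 0.2896450459957123), 67.51331329345703)
post top 0.1 0.19 600 [ 0.621 -0.052  0.1  ] [0.783 0.018 0.19 ] ((0.7017835378646851, -0.017642855644226074), (0.16366411745548248, 0.06672053784132004), 1.7340335845947266)
post top 0.196 0.215 118 [ 0.622 -0.054  0.196] [0.668 0.006 0.211] ((0.6458377838134766, -0.02435571700334549), (0.0598267987370491, 0.04585057124495506), 87.8554916381836)
post top 0.004 0.014 1086 [ 0.551 -0.179  0.004] [0.787 0.074 0.014] ((0.6917516589164734, -0.04650549590587616), (0.18887053430080414, 0.25603553652763367), 69.96266174316406)
```

View pics/crop1.png

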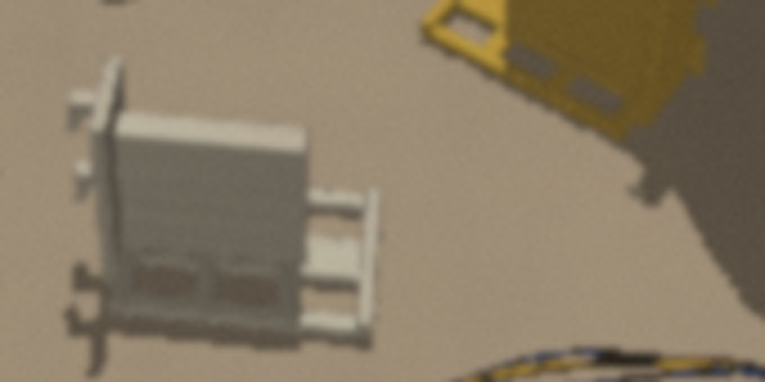

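The crop shows the plain aluminium bracket, with its two hooks at the left (75-85, 100-175) and its ledge to the right. The yellow one at the top right is the decoy. Next I'll refine the yaws.

```bash
cat > m.py <<'E'
from h import *
W=[np.load(n+".npz")["W"] for n in("side","top")]
def ang(l): a=np.degrees(np.arctan2(l[1],l[0])); return (a+90)%180-90
R=[W[0][285:370,235:330].reshape(-1,3),W[1][220:290,165:215].reshape(-1,3)]
for P in R:
    t=P[(abs(P[:,2]-.072)<.0025)&(P[:,0]<.512)&(P[:,0]>.44)]
    f=cv2.fitLine(t[:,:2].astype(np.float32),cv2.DIST_HUBER,0,.01,.01).ravel()
    print("ribtop",len(t),ang(f),f[2:],t[:,:2].min(0),t[:,:2].max(0),cv2.minAreaRect(t[:,:2].astype(np.float32)))
    t=P[(P[:,2]>.025)&(P[:,2]<.065)&(P[:,0]<.51)&(P[:,0]>.44)&(P[:,1]>.262)]
    if len(t)>20:
        f=cv2.fitLine(t[:,:2].astype(np.float32),cv2.DIST_HUBER,0,.01,.01).ravel(); print("ribside",len(t),ang(f),f[2:])
    t=P[(P[:,2]>.0865)&(P[:,2]<.092)]
    f=cv2.fitLine(t[:,:2].astype(np.float32),cv2.DIST_HUBER,0,.01,.01).ravel(); print("platetop",len(t),ang(f),f[2:],t.min(0),t.max(0))
    t=P[(P[:,2]>.002)&(P[:,2]<.009)&(P[:,0]<.52)]
P=W[1][130:205,240:298].reshape(-1,3)
t=P[(P[:,2]>.03)&(P[:,2]<.2)&(abs(P[:,0]-.625)<.008)&(P[:,1]>-.06)&(P[:,1]<.015)]
f=cv2.fitLine(t[:,:2].astype(np.float32),cv2.DIST_HUBER,0,.01,.01).ravel(); print("strip",len(t),ang(f),f[2:],t.min(0),t.max(0))
P=W[0][155:262,185:245].reshape(-1,3)
t=P[(P[:,2]>.03)&(P[:,2]<.195)&(P[:,0]<.68)&(P[:,0]>.61)&(P[:,1]>-.01)&(P[:,1]<.02)]
f=cv2.fitLine(t[:,:2].astype(np.float32),cv2.DIST_HUBER,0,.01,.01).ravel(); print("chanside",len(t),ang(f),f[2:],t.min(0),t.max(0))
for Q in(W[0][155:262,185:245].reshape(-1,3),W[1][130:205,240:298].reshape(-1,3)):
  t=Q[(Q[:,2]>.007)&(Q[:,2]<.013)&(Q[:,0]>.57)&(Q[:,0]<.74)&(abs(Q[:,1]+.023)<.075)]
  print("foot",len(t),t.min(0),t.max(0),cv2.minAreaRect(t[:,:2].astype(np.float32)))
  t=Q[(Q[:,2]>.196)&(Q[:,2]<.215)&(Q[:,0]<.7)&(abs(Q[:,1]+.023)<.05)]
  s=t[t[:,2]>.203]; print("striptop",len(s),s.min(0) if len(s) else 0,s.max(0) if len(s) else 0)
E
python3 m.py
python3 - <<'E'
from h import *
px=np.load("top.npz")["px"]; cv2.imwrite("pics/crop2.png",cv2.resize(px[130:205,235:300,::-1],None,fx=8,fy=8,interpolation=cv2.INTER_CUBIC))
E
```

```text
ribtop 261 -9.15889 [0.47927076 0.2684939 ] [0.44468333 0.25719714] [0.51197527 0.27741621] ((0.4786362051963806, 0.2669258117675781), (0.01406764704734087, 0.06770561635494232), 83.53192138671875)
ribside 586 -7.2959976 [0.48651597 0.2716185 ]
platetop 63 82.28627 [0.51935565 0.26278645] [0.51495151 0.24357465 0.08656059] [0.52633431 0.27914254 0.09090296]
ribtop 76 -8.0984955 [0.4765962  0.26726842] [0.44428771 0.25809375] [0.51140951 0.27691057] ((0.4783732295036316, 0.2671576738357544), (0.011733642779290676, 0.06758861988782883), 82.88166809082031)
ribside 41 -22.704987 [0.44877636 0.2693545 ]
platetop 25 82.69852 [0.517759   0.26161626] [0.51297237 0.24427008 0.08659488] [0.5282913  0.2799798  0.09109136]
strip 587 86.451294 [ 0.62710124 -0.02201191] [ 0.6204625  -0.05660532  0.03061261] [0.63296548 0.00691497 0.19996581]
chanside 1265 -1.7556305 [0.64812994 0.00437633] [ 0.62727915 -0.00983847  0.03004388] [0.66914141 0.01979965 0.1948558 ]
foot 1134 [ 0.58419791 -0.09541191  0.00706846] [0.70001549 0.04972456 0.01298109] ((0.6418231725692749, -0.02422206848859787), (0.1444670706987381, 0.10971001535654068), 86.52875518798828)
striptop 41 [ 0.62560297 -0.04688574  0.20301858] [0.63143771 0.00523675 0.20858289]
foot 707 [ 0.5792734  -0.09674267  0.0070032 ] [0.70102988 0.04857606 0.01299396] ((0.6417576670646667, -0.02365870773792267), (0.1394946426153183, 0.11931601911783218), 86.0910873413086)
striptop 42 [ 0.622175   -0.05156678  0.20300956] [0.66364698 0.00481178 0.21067844]
```

View pics/crop2.png

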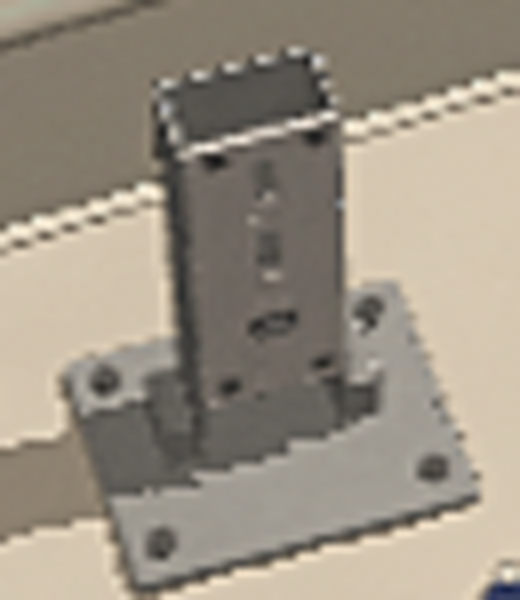

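The crop shows the strip front with its slots in a column at crop x≈267, y 180-250, and the catch at (272,325). Now moving above the bracket.

```bash
python3 -m creep '[[53.3,-65.6,3,0,0,0.452,1],[53.3,-65.6,3,0,0,0.452,1],[53.3,-65.6,3,0,0,0.452,1],[53.3,-65.6,3,0,0,0.452,1],[53.3,-65.6,3,0,0,0.452,1],[53.3,-65.6,3,0,0,0.452,1],[53.3,-65.6,3,0,0,0.452,1],[53.3,-65.6,3,0,0,0.452,1],[53.3,-65.6,3,0,0,0.452,1],[53.3,-65.6,3,0,0,0.452,1],[53.3,-65.6,3,0,0,0.452,1],[53.3,-65.6,3,0,0,0.452,1],[53.3,-65.6,3,0,0,0.452,1],[53.3,-65.6,3,0,0,0.452,1],[53.3,-65.6,3,0,0,0.452,1],[53.3,-65.6,3,0,0,0.452,1],[53.3,-65.6,3,0,0,0.452,1],[53.3,-65.6,3,0,0,0.452,1],[53.3,-65.6,3,0,0,0.452,1],[53.3,-65.6,3,0,0,0.452,1]]'
python3 - <<'E'
from h import *
s=monitor.state(); print(s["clock"],s["joint_positions"],s["tcp_pos"],s["ee_rot"].round(3).tolist())
c=cap("wrist"); T=np.array(c["cam_to_world"]); R=np.array(s["ee_rot"])
print("cam in tool",R.T@(T[:3,3]-s["tcp_pos"]),"axis",R.T@T[:3,2])
E
```

```text
clock: 2.1
tcp_pos: [0.4727, 0.2669, 0.2232]
ee_rot: [[0.991, -0.133, -0.0], [-0.133, -0.991, -0.0], [-0.0, 0.0, -1.0]]
force: [-0.0, -0.2, 0.2]
opening: 0.0854
grip_force: 0.0
2.1 [ 2.55905946e+01  1.77826247e+01  9.04853186e+01 -7.63151242e-03
  7.17581933e+01  1.23253002e+02] [0.47265406 0.26691208 0.22322005] [[0.991, -0.133, -0.0], [-0.133, -0.991, -0.0], [-0.0, 0.0, -1.0]]
cam in tool [ 0.08414763  0.00083148 -0.1205212 ] axis [-0.32694801 -0.00104694  0.94504175]
```

```bash
python3 -m creep '[[0,0,0,0,0,-1.57,1],[0,0,0,0,0,-1.57,1],[0,0,0,0,0,-1.57,1],[0,0,0,0,0,-1.57,1],[0,0,0,0,0,-1.57,1],[0,0,0,0,0,-1.57,1],[0,0,0,0,0,-1.57,1],[0,0,0,0,0,-1.57,1],[0,0,0,0,0,-1.57,1],[0,0,0,0,0,-1.57,1],[0,0,0,0,0,-1.57,1]]' >/dev/null;  python3 -m creep '[[0,0,0,0,0,-1.57,1],[0,0,0,0,0,-1.57,1],[0,0,0,0,0,-1.57,1],[0,0,0,0,0,-1.57,1],[0,0,0,0,0,-1.57,1],[0,0,0,0,0,-1.57,1],[0,0,0,0,0,-1.57,1],[0,0,0,0,0,-1.57,1],[0,0,0,0,0,-1.57,1],[0,0,0,0,0,-1.57,1],[0,0,0,0,0,-1.57,1],[0,0,0,0,0,-1.57,1]]'
cat > b.py <<'E'
from h import *
s=monitor.state(); print(s["clock"],s["joint_positions"].round(1),s["tcp_pos"])
c=cap("wrist"); P=pts(c); px=c["pixels"]
cv2.imwrite("pics/w1.png",px[:,:,::-1])
near=(abs(P[...,0]-.48)<.075)&(abs(P[...,1]-.265)<.06)&(c["range_z"]>0)
def ang(l): return (np.degrees(np.arctan2(l[1],l[0]))+90)%180-90
for a,b in((.068,.075),(.085,.091),(.004,.009)):
    t=P[near&(P[...,2]>a)&(P[...,2]<b)][:,:2].astype(np.float32)
    if len(t)>5: print(a,len(t),cv2.minAreaRect(t),ang(cv2.fitLine(t,cv2.DIST_HUBER,0,.01,.01).ravel()),t.mean(0))
E
python3 b.py
```

```text
clock: 4.45
tcp_pos: [0.4729, 0.2668, 0.2238]
ee_rot: [[-0.991, 0.135, 0.001], [0.135, 0.991, 0.0], [-0.001, 0.0, -1.0]]
force: [-0.5, -0.1, -0.5]
opening: 0.0853
grip_force: 0.0
4.45 [ 25.6  17.7  90.5  -0.   71.8 -56.7] [0.47294742 0.26675565 0.22381233]
0.068 916 ((0.4804956912994385, 0.2661188542842865), (0.03578861430287361, 0.0730496346950531), 82.50455474853516) -7.38134 [0.48213682 0.26606333]
0.085 221 ((0.5183317065238953, 0.2614855170249939), (0.03522603586316109, 0.006031885277479887), 82.81013488769531) 81.868835 [0.5180266  0.26135564]
0.004 2041 ((0.468144953250885, 0.26798728108406067), (0.06390458345413208, 0.10307902842760086), 82.37934112548828) -22.714767 [0.46472183 0.26830348]
```

View pics/w1.png

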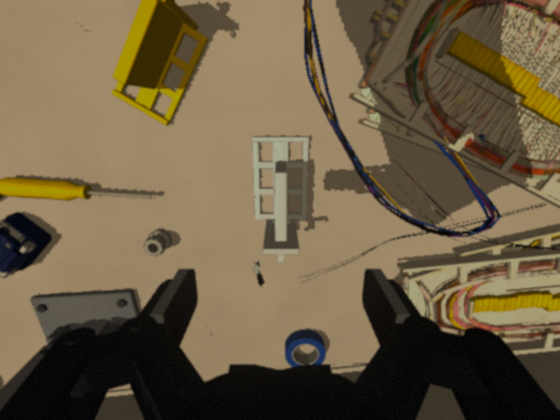

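The wrist view shows the bracket in the middle, with its rib at (280,200) and hooks at (280,258). It is aligned with the tool. Descending to grip.

```bash
python3 -m creep '[[-0.06,0.06,4,0,0,0,1],[-0.06,0.06,8,0,0,0,1],[-0.06,0.06,12,0,0,0,1],[-0.06,0.06,14,0,0,0,1],[-0.06,0.06,15.5,0,0,0,1],[-0.06,0.06,16.6,0,0,0,1],[-0.06,0.06,16.6,0,0,0,1],[-0.06,0.06,16.6,0,0,0,1],[-0.06,0.06,16.6,0,0,0,1]]' 60; python3 -m creep '[[0,0,0,0,0,0,0.3],[0,0,0,0,0,0,0.2],[0,0,0,0,0,0,0.1],[0,0,0,0,0,0,0],[0,0,0,0,0,0,0],[0,0,0,0,0,0,0],[0,0,0,0,0,0,0],[0,0,0,0,0,0,0],[0,0,0,0,0,0,0],[0,0,0,0,0,0,0]]' 60
```

```text
clock: 5.4
tcp_pos: [0.4741, 0.2685, 0.0584]
ee_rot: [[-0.991, 0.135, 0.002], [0.135, 0.991, 0.001], [-0.002, 0.001, -1.0]]
force: [0.6, -1.0, 1.1]
opening: 0.0852
grip_force: 0.0
clock: 6.4
tcp_pos: [0.4736, 0.2682, 0.0573]
ee_rot: [[-0.991, 0.134, 0.0], [0.134, 0.991, -0.0], [-0.0, 0.0, -1.0]]
force: [-0.5, -1.5, 1.5]
opening: 0.0115
grip_force: 59.7
```

```bash
python3 -m creep '[[0,0,-0.5,0,0,0,0],[0,0,-2,0,0,0,0],[0,0,-5,0,0,0,0],[0,0,-8,0,0,0,0],[0,0,-12,0,0,0,0],[0,-2,-16,0,0,0,0],[-1,-5,-20,0,0,-0.04,0],[-2.5,-9,-24,0,0,-0.075,0],[-4,-13,-26.3,0,0,-0.075,0],[-6,-17,-26.3,0,0,-0.075,0],[-6.4,-20,-26.3,0,0,-0.075,0],[-6.4,-22,-26.3,0,0,-0.075,0],[-6.4,-22.5,-26.3,0,0,-0.075,0],[-6.4,-22.5,-26.3,0,0,-0.075,0],[-6.4,-22.5,-26.3,0,0,-0.075,0],[-6.4,-22.5,-26.3,0,0,-0.075,0],[-6.4,-22.5,-26.3,0,0,-0.075,0]]'
cat > v.py <<'E'
from h import *
s=monitor.state(); print(s["clock"],s["joint_positions"].round(1),s["tcp_pos"],s["force"])
c=cap("wrist"); P=pts(c); px=c["pixels"]; np.savez("w2.npz",px=px,P=P,T=c["cam_to_world"],k=[c["fx"],c["fy"],c["cx"],c["cy"]])
cv2.imwrite("pics/w2.png",cv2.resize(px[:,:,::-1],(784,588)))
m=(P[...,2]>.03)&(P[...,2]<.2)&(abs(P[...,0]-.627)<.012)&(P[...,1]>-.07)&(P[...,1]<.02)&(c["range_z"]>0)
t=P[m]; f=cv2.fitLine(t[:,:2].astype(np.float32),cv2.DIST_HUBER,0,.001,.01).ravel()
print("strip",len(t),f,np.degrees(np.arctan(f[0]/f[1])),t.min(0),t.max(0))
m=(P[...,2]>.007)&(P[...,2]<.013)&(P[...,0]>.56)&(P[...,0]<.72)&(abs(P[...,1]+.023)<.075)
if m.sum()>50: print("foot",m.sum(),cv2.minAreaRect(P[m][:,:2].astype(np.float32)))
E
python3 v.py
```

```text
clock: 8.1
tcp_pos: [0.5068, 0.0374, 0.3203]
ee_rot: [[-0.998, 0.059, -0.0], [0.059, 0.998, 0.0], [0.0, 0.0, -1.0]]
force: [0.2, 0.3, -2.4]
opening: 0.0113
grip_force: 59.2
8.1 [  0.1   9.2  88.    0.   82.8 -86.5] [0.50676085 0.03744018 0.32029591] [ 0.22634484  0.28392369 -2.35329253]
strip 899 [ 0.05414765  0.99853295  0.62567645 -0.04073433] 3.1039493 [ 0.62300447 -0.06851217  0.03058054] [ 0.63867272 -0.00510052  0.17198285]
foot 1717 ((0.6392455101013184, -0.04428335651755333), (0.10038769245147705, 0.10935763269662857), 86.25464630126953)
```

View pics/w2.png

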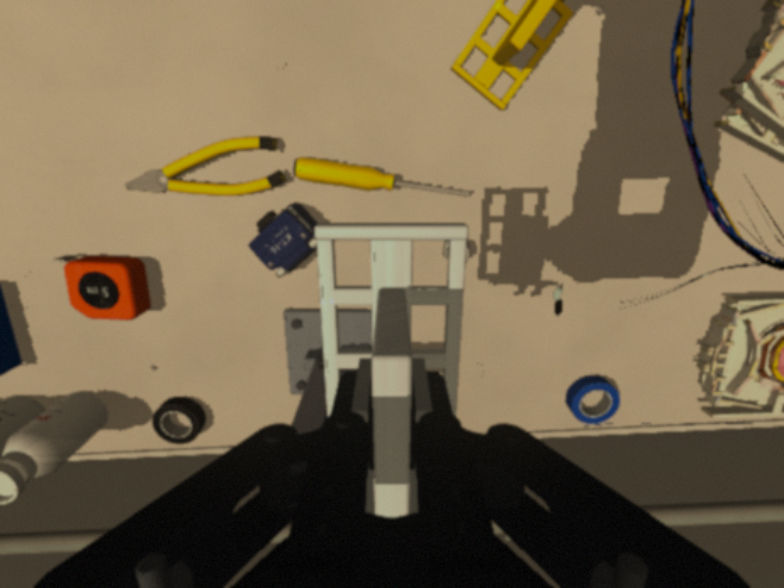

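The wrist view shows the gripper hiding the post, of which only the foot is visible at (330,350). So I'll get the slot position from the earlier top image by casting its rays onto the strip plane.

```bash
python3 - <<'E'
from h import *
c=cap("top"); T=np.array(c["cam_to_world"]); px=np.load("top.npz")["px"]
a=np.radians(3.3); o=np.array([.6268,-.0232,0]); ly=np.array([np.sin(a),np.cos(a),0])
ys=np.arange(-34,34.5,.5); zs=np.arange(212,60,-.5)
Q=o+ys[None,:,None]/1e3*ly+zs[:,None,None]/1e3*np.array([0,0,1.])
C=(Q-T[:3,3])@T[:3,:3]; u=C[...,0]/C[...,2]*c["fx"]+c["cx"]; v=C[...,1]/C[...,2]*c["fy"]+c["cy"]
g=cv2.cvtColor(px,cv2.COLOR_RGB2GRAY); r=cv2.remap(g,u.astype(np.float32),v.astype(np.float32),cv2.INTER_LINEAR)
cv2.imwrite("pics/rect.png",cv2.resize(r,None,fx=4,fy=1.9,interpolation=cv2.INTER_CUBIC))
for lo,hi in((168,192),(128,152),(94,101),(105,122)):
    p=r[(zs>lo)&(zs<hi)].mean(0); s=r[(zs>lo)&(zs<hi)].astype(float).std(0)
    print(lo,[(int(y),int(q),int(w)) for y,q,w in zip(ys[::4],p[::4],s[::4])])
E
```

```text
168 [(-34, 198, 16), (-32, 197, 14), (-30, 189, 10), (-28, 127, 7), (-26, 100, 8), (-24, 103, 0), (-22, 105, 0), (-20, 105, 2), (-18, 105, 2), (-16, 104, 0), (-14, 104, 0), (-12, 105, 0), (-10, 105, 0), (-8, 104, 0), (-6, 102, 1), (-4, 99, 6), (-2, 97, 15), (0, 97, 19), (2, 91, 11), (4, 97, 6), (6, 103, 2), (8, 105, 1), (10, 105, 1), (12, 105, 1), (14, 104, 1), (16, 104, 0), (18, 104, 1), (20, 105, 1), (22, 106, 0), (24, 106, 0), (26, 103, 0), (28, 93, 2), (30, 78, 1), (32, 65, 1), (34, 63, 5)]
128 [(-34, 204, 0), (-32, 204, 0), (-30, 197, 0), (-28, 139, 3), (-26, 92, 0), (-24, 101, 0), (-22, 104, 0), (-20, 105, 0), (-18, 105, 0), (-16, 105, 0), (-14, 105, 0), (-12, 104, 0), (-10, 105, 0), (-8, 105, 0), (-6, 102, 1), (-4, 94, 5), (-2, 86, 11), (0, 87, 14), (2, 90, 12), (4, 92, 6), (6, 104, 2), (8, 106, 0), (10, 104, 0), (12, 104, 1), (14, 104, 0), (16, 104, 1), (18, 104, 0), (20, 105, 0), (22, 105, 0), (24, 106, 1), (26, 105, 2), (28, 99, 2), (30, 81, 1), (32, 66, 0), (34, 63, 6)]
94 [(-34, 124, 12), (-32, 138, 11), (-30, 140, 3), (-28, 130, 1), (-26, 105, 0), (-24, 103, 0), (-22, 10
[... 181 characters left out ...]
), (6, 61, 7), (8, 65, 3), (10, 91, 1), (12, 106, 0), (14, 107, 0), (16, 106, 0), (18, 105, 0), (20, 105, 0), (22, 106, 0), (24, 106, 0), (26, 102, 0), (28, 87, 1), (30, 69, 0), (32, 63, 0), (34, 69, 0)]
105 [(-34, 198, 7), (-32, 199, 4), (-30, 178, 5), (-28, 137, 2), (-26, 91, 0), (-24, 98, 0), (-22, 102, 0), (-20, 103, 0), (-18, 104, 0), (-16, 104, 0), (-14, 104, 0), (-12, 104, 0), (-10, 104, 0), (-8, 105, 2), (-6, 107, 2), (-4, 109, 3), (-2, 106, 2), (0, 105, 3), (2, 105, 4), (4, 106, 4), (6, 106, 2), (8, 106, 1), (10, 105, 0), (12, 104, 0), (14, 104, 0), (16, 103, 0), (18, 104, 0), (20, 104, 1), (22, 103, 0), (24, 103, 0), (26, 102, 0), (28, 91, 1), (30, 76, 1), (32, 61, 3), (34, 71, 2)]
```

View pics/rect.png

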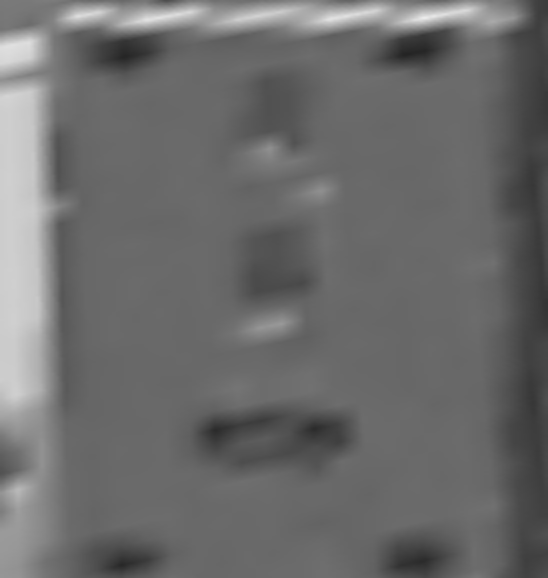

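The rectified strip shows the slots centred at about x=277, which is y≈+0.3 mm on the strip, with the catch at (275,437). Moving to a standoff in front of the slots and checking with the side camera.

```bash
python3 -m creep '[[-0.5,-1,1,0,0,0,0],[-1,-3,4,0,0,0,0],[-2,-5,8,0,0,0,0],[-2.5,-5.3,11,0,0,0,0],[-2.5,-5.3,13.5,0,0,0,0],[-2.5,-5.3,15,0,0,0,0],[-2.5,-5.3,15.8,0,0,0,0],[-2.5,-5.3,15.8,0,0,0,0],[-2.5,-5.3,15.8,0,0,0,0],[-2.5,-5.3,15.8,0,0,0,0],[-2.5,-5.3,15.8,0,0,0,0]]'
python3 - <<'E'
from h import *
print(monitor.state()["force"],monitor.state()["moment"],monitor.state()["tcp_pos"])
c=cap("side"); P=pts(c); px=c["pixels"]; np.savez("s3.npz",px=px,P=P)
m=(P[...,0]>.40)&(P[...,0]<.605)&(abs(P[...,1]+.018)<.045)&(P[...,2]>.085)&(P[...,2]<.2)
t=P[m]; print(len(t),t.min(0),t.max(0))
# plate: near x~.575
p=t[(t[:,0]>.566)&(t[:,0]<.584)]; print("plate",len(p),p.min(0),p.max(0))
l=t[(t[:,2]<.125)]; f=cv2.fitLine(l[:,[0,2]].astype(np.float32),cv2.DIST_HUBER,0,.001,.01).ravel(); print("ledge",len(l),l.min(0),l.max(0),f)
cv2.imwrite("pics/s3.png",cv2.resize(px[130:300,170:370,::-1],(784,660))[:600])
E
```

```text
clock: 9.3
tcp_pos: [0.5288, -0.0177, 0.163]
ee_rot: [[-0.998, 0.06, 0.001], [0.06, 0.998, -0.0], [-0.001, -0.0, -1.0]]
force: [0.3, 0.3, -2.8]
opening: 0.0112
grip_force: 59.3
[ 0.27100313  0.26541932 -2.8462142 ] [-0.02179915  0.04530388 -0.02058252] [ 0.52882739 -0.01774102  0.16301627]
1574 [ 0.472688   -0.04661412  0.10623707] [0.58958953 0.02594992 0.19996029]
plate 295 [ 0.56608209 -0.03807535  0.10623707] [0.58387046 0.01287111 0.19587207]
ledge 589 [ 0.472688   -0.04661412  0.10623707] [0.57876448 0.01833639 0.12498606] [9.99999523e-01 9.86264320e-04 5.27402818e-01 1.13208465e-01]
```

View pics/s3.png

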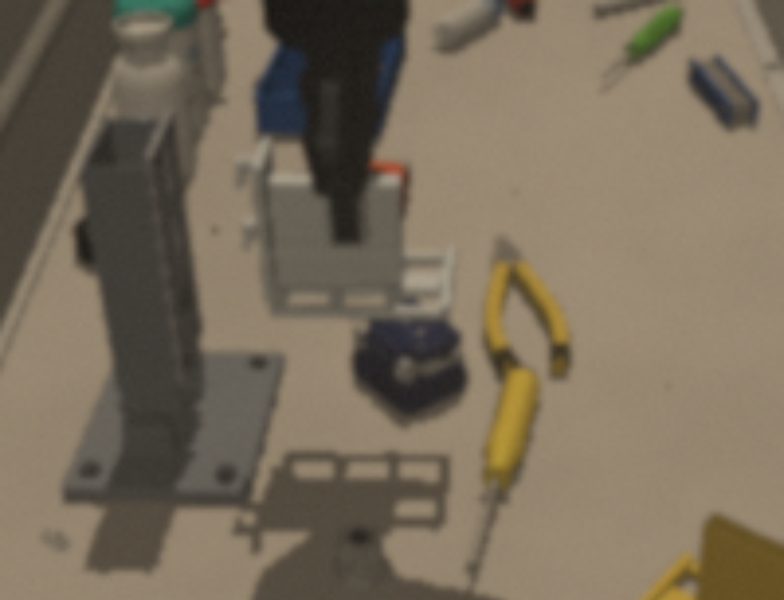

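The side view shows the bracket held level, hooks at (245,170) and (250,232) pointing at the post, with the ledge clear of the cleaver. Bracket origin is at z≈0.106, good for entry. Advancing gently.

```bash
python3 -m creep '[[-0.5,0.07,0,0,0,0,0],[-1.5,0.07,0,0,0,0,0],[-2.5,0.07,0,0,0,0,0],[-3,0.07,0,0,0,0,0],[-3.2,0.07,0,0,0,0,0],[-3.3,0.07,0,0,0,0,0],[-3.3,0.07,0,0,0,0,0]]'; for i in 1; do python3 -m creep '[[-0.1,0,0,0,0,0,0],[-0.2,0,0,0,0,0,0],[-0.3,0,0,0,0,0,0],[-0.4,0,0,0,0,0,0],[-0.4,0,0,0,0,0,0]]'; done
```

```text
clock: 10.05
tcp_pos: [0.5615, -0.019, 0.1622]
ee_rot: [[-0.998, 0.06, -0.0], [0.06, 0.998, 0.0], [0.0, 0.0, -1.0]]
force: [0.9, -0.2, -2.1]
opening: 0.0111
grip_force: 59.3
clock: 10.55
tcp_pos: [0.5656, -0.0192, 0.1623]
ee_rot: [[-0.998, 0.06, 0.0], [0.06, 0.998, 0.0], [-0.0, 0.0, -1.0]]
force: [-0.1, -0.4, -2.8]
opening: 0.0114
grip_force: 59.3
```

```bash
python3 -m creep '[[-0.05,0,0,0,0,0,0],[-0.1,0,0,0,0,0,0],[-0.15,0,0,0,0,0,0],[-0.2,0,0,0,0,0,0],[-0.2,0,0,0,0,0,0]]'|egrep 'tcp_|force: \['; python3 -m creep '[[-0.05,0,0,0,0,0,0],[-0.1,0,0,0,0,0,0],[-0.1,0,0,0,0,0,0]]'|egrep 'tcp_|force: \['
```

```text
tcp_pos: [0.5676, -0.0194, 0.1623]
force: [0.6, 0.4, -1.6]
tcp_pos: [0.5686, -0.0194, 0.1623]
force: [1.2, 1.1, -1.9]
```

```bash
for i in 1; do python3 -m creep '[[-0.05,0,0,0,0,0,0],[-0.1,0,0,0,0,0,0],[-0.1,0,0,0,0,0,0]]'|egrep 'tcp_|force: \['; python3 -m creep '[[-0.05,0,0,0,0,0,0],[-0.1,0,0,0,0,0,0],[-0.1,0,0,0,0,0,0]]'|egrep 'tcp_|force: \['; python3 -m creep '[[-0.05,0,0,0,0,0,0],[-0.1,0,0,0,0,0,0],[-0.1,0,0,0,0,0,0]]'|egrep 'tcp_|force: \['; done
```

```text
tcp_pos: [0.5696, -0.0195, 0.1623]
force: [-0.1, -0.4, -2.3]
tcp_pos: [0.5706, -0.0195, 0.1623]
force: [-0.3, -0.7, -3.3]
tcp_pos: [0.5716, -0.0196, 0.1623]
force: [0.1, 0.2, -3.2]
```

```bash
python3 -m creep '[[-0.05,0,0,0,0,0,0],[-0.1,0,0,0,0,0,0],[-0.15,0,0,0,0,0,0],[-0.2,0,0,0,0,0,0],[-0.2,0,0,0,0,0,0]]'|egrep 'tcp_|force: \[';  python3 -m creep '[[-0.05,0,0,0,0,0,0],[-0.1,0,0,0,0,0,0],[-0.15,0,0,0,0,0,0],[-0.15,0,0,0,0,0,0]]'|egrep 'tcp_|force: \['; python3 -m creep '[[-0.05,0,0,0,0,0,0],[-0.1,0,0,0,0,0,0],[-0.1,0,0,0,0,0,0]]'|egrep 'tcp_|force: \['
```

```text
tcp_pos: [0.5736, -0.0197, 0.1623]
force: [0.8, -0.5, -2.6]
tcp_pos: [0.5751, -0.0198, 0.1623]
force: [0.3, -0.4, -2.2]
tcp_pos: [0.5761, -0.0199, 0.1623]
force: [-0.2, 0.3, -2.9]
```

```bash
for r in 1; do python3 -m creep '[[-0.05,0,0,0,0,0,0],[-0.1,0,0,0,0,0,0],[-0.1,0,0,0,0,0,0]]'|egrep 'tcp_|force: \['; python3 -m creep '[[-0.05,0,0,0,0,0,0],[-0.1,0,0,0,0,0,0],[-0.1,0,0,0,0,0,0]]'|egrep 'tcp_|force: \['; python3 -m creep '[[-0.05,0,0,0,0,0,0],[-0.05,0,0,0,0,0,0]]'|egrep 'tcp_|force: \['; done
```

```text
tcp_pos: [0.5771, -0.0199, 0.1623]
force: [0.2, -0.6, -2.1]
tcp_pos: [0.578, -0.02, 0.1623]
force: [-0.2, -0.1, -2.5]
tcp_pos: [0.5781, -0.0199, 0.1622]
force: [-5.2, 0.4, 0.1]
```

Contact at about 5 N with the plate on the strip, so the hooks are in. Easing back slightly and lowering.

```bash
python3 -m creep '[[0.05,0,0,0,0,0,0],[0.05,0,0.1,0,0,0,0],[0.05,0,0.2,0,0,0,0],[0.05,0,0.3,0,0,0,0],[0.05,0,0.4,0,0,0,0],[0.05,0,0.4,0,0,0,0]]'|egrep 'tcp_|force: \['; python3 -m creep '[[0,0,0.1,0,0,0,0],[0,0,0.2,0,0,0,0],[0,0,0.2,0,0,0,0]]'|egrep 'tcp_|force: \['
```

```text
tcp_pos: [0.578, -0.02, 0.1581]
force: [-1.2, 0.7, -3.5]
tcp_pos: [0.578, -0.02, 0.1564]
force: [-2.8, 0.2, 0.7]
```

```bash
for r in 1; do python3 -m creep '[[0,0,0.05,0,0,0,0],[0,0,0.1,0,0,0,0],[0,0,0.1,0,0,0,0]]'|egrep 'tcp_|force: \['; python3 -m creep '[[0,0,0.05,0,0,0,0],[0,0,0.1,0,0,0,0],[0,0,0.1,0,0,0,0]]'|egrep 'tcp_|force: \['; done
```

```text
tcp_pos: [0.578, -0.02, 0.1554]
force: [-4.6, 0.3, 3.1]
tcp_pos: [0.578, -0.02, 0.1542]
force: [-4.0, 0.3, 3.1]
```

```bash
for r in 1; do python3 -m creep '[[0,0,0.05,0,0,0,0],[0,0,0.1,0,0,0,0],[0,0,0.1,0,0,0,0]]'|egrep 'tcp_|force: \['; python3 -m creep '[[0,0,0.05,0,0,0,0],[0,0,0.1,0,0,0,0],[0,0,0.1,0,0,0,0]]'|egrep 'tcp_|force: \[';python3 -m creep '[[0,0,0.05,0,0,0,0],[0,0,0.1,0,0,0,0],[0,0,0.1,0,0,0,0]]'|egrep 'tcp_|force: \['; done
```

```text
tcp_pos: [0.578, -0.02, 0.1538]
force: [-8.2, -0.1, 8.1]
tcp_pos: [0.5776, -0.0199, 0.1516]
force: [-3.4, 0.7, -2.4]
tcp_pos: [0.5778, -0.02, 0.1509]
force: [-3.8, 0.1, -4.5]
```

```bash
for r in 1; do python3 -m creep '[[0,0,0.05,0,0,0,0],[0,0,0.1,0,0,0,0],[0,0,0.1,0,0,0,0]]'|egrep 'tcp_|force: \['; python3 -m creep '[[0,0,0.05,0,0,0,0],[0,0,0.1,0,0,0,0],[0,0,0.1,0,0,0,0]]'|egrep 'tcp_|force: \[';python3 -m creep '[[0,0,0.05,0,0,0,0],[0,0,0.05,0,0,0,0]]'|egrep 'tcp_|force: \['; done
```

```text
tcp_pos: [0.578, -0.02, 0.1502]
force: [-4.2, 0.1, -2.6]
tcp_pos: [0.578, -0.02, 0.1492]
force: [-4.7, 0.2, -2.4]
tcp_pos: [0.578, -0.02, 0.1484]
force: [-2.6, 0.0, -4.5]
```

```bash
for r in 1; do python3 -m creep '[[0,0,0.05,0,0,0,0],[0,0,0.1,0,0,0,0],[0,0,0.1,0,0,0,0]]'|egrep 'tcp_|force: \['; python3 -m creep '[[0,0,0.05,0,0,0,0],[0,0,0.05,0,0,0,0]]'|egrep 'tcp_|force: \[';python3 -m creep '[[0,0,0.05,0,0,0,0],[0,0,0.05,0,0,0,0]]'|egrep 'tcp_|force: \['; done
```

```text
tcp_pos: [0.5781, -0.02, 0.148]
force: [-4.7, -0.5, -1.0]
tcp_pos: [0.5781, -0.02, 0.1476]
force: [-5.6, 0.8, -0.9]
tcp_pos: [0.5781, -0.02, 0.1472]
force: [-6.1, -0.7, 0.9]
```

```bash
for r in 1; do python3 -m creep '[[0,0,0.05,0,0,0,0],[0,0,0.05,0,0,0,0],[0,0,0.05,0,0,0,0]]'|egrep 'tcp_|force: \['; python3 -m creep '[[0,0,0.05,0,0,0,0],[0,0,0.05,0,0,0,0]]'|egrep 'tcp_|force: \['; done
```

```text
tcp_pos: [0.5781, -0.0199, 0.1471]
force: [-8.9, 1.1, 4.4]
tcp_pos: [0.5781, -0.02, 0.1471]
force: [-11.2, 1.4, 9.7]
```

```bash
python3 -m creep '[[0.03,0,0,0,0,0,0],[0.05,0,0,0,0,0,0],[0.05,0,0,0,0,0,0]]'|egrep 'tcp_|force: \['
cat > q.py <<'E'
from h import *
s=monitor.state(); print(s["clock"],s["moment"].round(2),s["tcp_pos"])
c=cap("side"); P=pts(c); px=c["pixels"]
m=(P[...,0]>.50)&(P[...,0]<.64)&(abs(P[...,1]+.02)<.045)&(P[...,2]>.07)&(P[...,2]<.2)
t=P[m]
r=t[(t[:,0]<.57)&(abs(t[:,1]+.02)<.02)&(t[:,2]>.152)]; print("ribtop",np.percentile(r[:,2],[50,90]) if len(r) else 0)
l=t[(t[:,2]<.11)&(t[:,0]<.615)]; print("ledge",len(l),l.min(0),np.median(l,0))
p=t[(t[:,0]>.612)&(t[:,0]<.628)]; print("plate",np.percentile(p,[1,50,99],axis=0).round(4).tolist())
cv2.imwrite("pics/s4.png",cv2.resize(px[140:260,180:320,::-1],(700,600),interpolation=cv2.INTER_CUBIC))
E
python3 q.py
```

```text
tcp_pos: [0.578, -0.02, 0.147]
force: [-6.4, 1.6, 5.4]
18.95 [ 0.08  0.95 -0.12] [ 0.57803457 -0.01995337  0.14702375]
ribtop [0.16308827 0.19486334]
ledge 545 [ 0.52092417 -0.05010779  0.09044866] [ 0.56487096 -0.01249152  0.09674279]
plate [[0.6123, -0.0466, 0.09], [0.6218, -0.0152, 0.1413], [0.6279, 0.0091, 0.1986]]
```

View pics/s4.png

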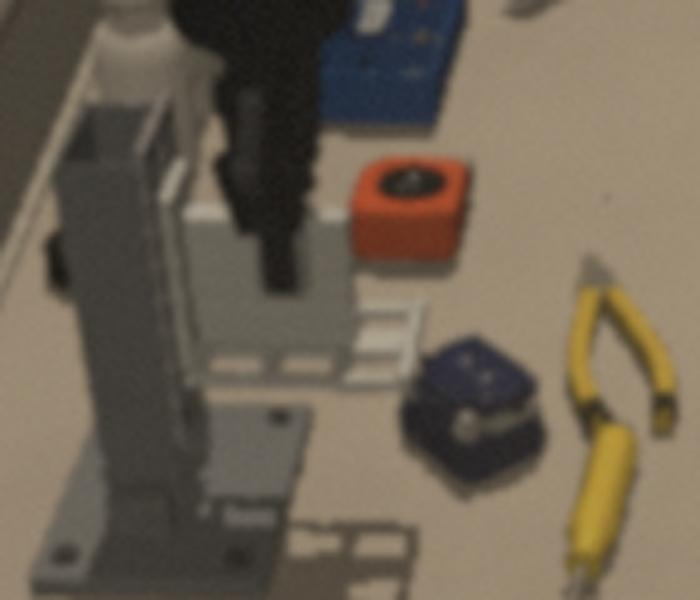

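The side view shows the plate flat on the strip and the bracket base at z≈0.090, which is the seat height. One more light press to confirm.

```bash
python3 -m creep '[[0,0,0.03,0,0,0,0],[0,0,0.06,0,0,0,0],[0,0,0.06,0,0,0,0]]'|egrep 'tcp_|force: \['; python3 -m creep '[[0,0,0.03,0,0,0,0],[0.03,0,0.05,0,0,0,0],[0.03,0,0.05,0,0,0,0]]'|egrep 'tcp_|force: \['
```

```text
tcp_pos: [0.578, -0.0199, 0.147]
force: [-10.1, 1.5, 12.2]
tcp_pos: [0.578, -0.0199, 0.1468]
force: [-9.4, 1.9, 14.2]
```

```bash
python3 -m creep '[[0.03,0,-0.05,0,0,0,0],[0.05,0,-0.1,0,0,0,0],[0.06,0,-0.13,0,0,0,0],[0.06,0,-0.13,0,0,0,0]]'|egrep 'tcp_|force: \['; python3 -m creep '[[0,0,-0.05,0,0,0,0],[0,0,-0.1,0,0,0,0],[0,0,-0.1,0,0,0,0]]'|egrep 'tcp_|force: \['
```

```text
tcp_pos: [0.5775, -0.02, 0.1468]
force: [4.3, -0.6, 4.1]
tcp_pos: [0.5766, -0.0199, 0.147]
force: [1.9, -0.4, 3.7]
```

```bash
python3 -m creep '[[-0.05,0,0,0,0,0,0],[-0.1,0,0,0,0,0,0],[-0.13,0,0,0,0,0,0],[-0.13,0,0,0,0,0,0]]'|egrep 'tcp_|force: \['; python3 -m creep '[[0,0,-0.05,0,0,0,0],[0,0,-0.1,0,0,0,0],[0,0,-0.1,0,0,0,0]]'|egrep 'tcp_|force: \['
```

```text
tcp_pos: [0.5774, -0.0199, 0.1469]
force: [-3.5, 0.0, 5.8]
tcp_pos: [0.5775, -0.0199, 0.1473]
force: [0.1, 0.1, -2.7]
```

```bash
python3 -m creep '[[-0.03,0,-0.04,0,0,0,0],[-0.03,0,-0.08,0,0,0,0],[-0.03,0,-0.08,0,0,0,0]]'|egrep 'tcp_|force: \['; python3 -m creep '[[0,0,-0.04,0,0,0,0],[0,0,-0.06,0,0,0,0],[0,0,-0.06,0,0,0,0]]'|egrep 'tcp_|force: \['
```

```text
tcp_pos: [0.578, -0.02, 0.1484]
force: [-0.4, 0.5, -4.1]
tcp_pos: [0.5779, -0.02, 0.1487]
force: [1.8, 0.9, -12.0]
```

The lift test met firm resistance after about 1.5 mm of play, so the catch has snapped. Pressing back to the seat and letting go.

```bash
python3 -m creep '[[-0.03,0,0.05,0,0,0,0],[-0.04,0,0.1,0,0,0,0],[-0.04,0,0.15,0,0,0,0],[-0.04,0,0.2,0,0,0,0],[-0.04,0,0.26,0,0,0,0],[-0.04,0,0.3,0,0,0,0],[-0.04,0,0.3,0,0,0,0]]'|egrep 'tcp_|force: \['
```

```text
tcp_pos: [0.5781, -0.0199, 0.1472]
force: [-11.6, 1.1, 3.2]
```

```bash
python3 -m creep '[[0.03,0,0.03,0,0,0,0],[0.07,0,0.05,0,0,0,0],[0.07,0,0.05,0,0,0,0]]'|egrep 'tcp_|force: \['; python3 -m creep '[[0,0,0,0,0,0,0.1],[0,0,0,0,0,0,0.25],[0,0,0,0,0,0,0.4],[0,0,0,0,0,0,0.4],[0,0,0,0,0,0,0.4],[0,0,0,0,0,0,0.4]]'; python3 q.py | tail -3
```

```text
tcp_pos: [0.5781, -0.02, 0.1472]
force: [-6.5, 0.9, 3.7]
clock: 23.2
tcp_pos: [0.578, -0.02, 0.1459]
ee_rot: [[-0.998, 0.06, 0.0], [0.06, 0.998, 0.0], [-0.0, 0.0, -1.0]]
force: [-0.8, 0.9, -0.0]
opening: 0.034
grip_force: 0.0
ribtop [0.15991004 0.19344486]
ledge 553 [ 0.52101298 -0.05371916  0.08740563] [ 0.56524034 -0.01214827  0.09512279]
plate [[0.6122, -0.0453, 0.0902], [0.6206, -0.0146, 0.1424], [0.6279, 0.0095, 0.1985]]
```

```bash
python3 -m creep '[[0,0,-1,0,0,0,0.4],[0,0,-3,0,0,0,0.4],[0,0,-6,0,0,0,0.4],[0,0,-10,0,0,0,0.4],[3,0,-13,0,0,0,0.4],[7,0,-14,0,0,0,0.4],[12,8,-14,0,0,0,0.4],[16,12,-14,0,0,0,0.4],[16,16,-14,0,0,0,0.4],[16,16,-14,0,0,0,0.4],[16,16,-14,0,0,0,0.4],[16,16,-14,0,0,0,0.4]]'|egrep 'clock|tcp_|force: \['
python3 - <<'E'
from h import *
c=cap("side"); P=pts(c); px=c["pixels"]
m=(P[...,0]>.50)&(P[...,0]<.64)&(abs(P[...,1]+.02)<.045)&(P[...,2]>.07)&(P[...,2]<.2); t=P[m]
r=t[(t[:,0]>.547)&(t[:,0]<.61)&(abs(t[:,2]-.163)<.005)&(abs(t[:,1]+.02)<.012)]
f=cv2.fitLine(r[:,[0,2]].astype(np.float32),cv2.DIST_HUBER,0,.001,.01).ravel(); print("ribtop",len(r),f,"pitch deg",np.degrees(np.arctan2(f[1],f[0])),np.percentile(r[:,2],[5,50,95]))
p=t[(t[:,0]>.617)&(t[:,0]<.628)&(t[:,2]>.165)]; print("plate top",p[:,2].max(),np.percentile(p[:,0],[2,50,98]))
cv2.imwrite("pics/s5.png",cv2.resize(px[140:260,180:320,::-1],(700,600),interpolation=cv2.INTER_CUBIC))
E
```

```text
clock: 24.45
tcp_pos: [0.4276, 0.1497, 0.2866]
force: [0.3, -0.9, -0.5]
ribtop 109 [0.99979275 0.02035765 0.5724172  0.16095641] pitch deg 1.1664877 [0.15849876 0.16106048 0.16295034]
plate top 0.1991992407447158 [0.61783572 0.62447542 0.6279532 ]
```

View pics/s5.png

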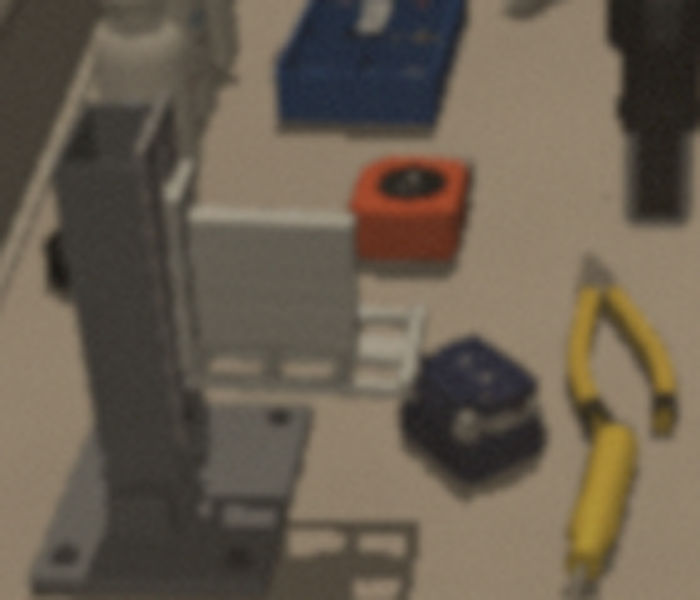

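The side view shows the bracket hanging on the post, at (270,300). Its origin is at z≈0.090, with a natural droop of about 1° from the hook play. The gripper is well clear and nothing else has been disturbed.

```bash
python3 -c "
from station import hand_in; print(hand_in())"
```

```text
the job is handed in; nothing more can be done
None
```

The aluminium bracket is hooked in both slots, pressed to its seat with the catch snapped (it resisted a light lift test) and released; it droops about 1° from the hook play, and the job was handed in at about 24.5 s.

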